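# Load three rolls of book-repair tape onto the dispenser

### The job

Pick up the spindle, thread its rod through all three tape rolls where they stand in the wooden cradle, and lift them out together on the rod. Lay the loaded spindle in the two notches of the green dispenser stand, rod fully down in both, with all three rolls between the uprights and the handle outside, and let go. Leave the books, glue bottle, brush cup and white spare roll where they are.

Things in the scene. Friction and masses are not known exactly. Their poses are not given: they have to be found in the camera images.
- cradle: Fixed pale wooden V trough, 84 x 92 x 37 mm high, origin under its centre, on the desk. Open at both ends along its own y. The three rolls stand in slots at y = -24, 0, 24 mm, between 3 mm dividers 34 mm high, resting on 45-degree sides: their shared bore axis runs along the cradle's y at x = 0, 45 mm above the desk. Yaw within 0.2 rad of the base frame.
- stand: Fixed green stand, origin under its centre, on the desk; base 80 x 136 mm. Uprights 8 mm thick, 70 wide, 97 high at its own y = -60 and +60 mm. Each has a notch open upward at x = 0: mouth about 52 mm wide, narrowing to a 13 mm slot with its floor at z = 65 mm. A seated rod lies along the stand's y, its axis 70 mm up; either way round. Yaw within 0.2 rad.
- handle_mid (a point): Centre of the spindle's dark wooden handle: 84 mm long (own x), 24 wide (y), 30 high (z). A 10 mm aluminium rod, 165 mm long, tapered at the tip, continues its centre line along +x. Starts lying on the desk on the handle's underside (axis 15 mm up), rod level, pointing away from the robot within 0.4 rad.
- rod_root (a point): On the rod's axis where it leaves the handle (42 mm in front of the handle's centre); axes as the handle's, x along the rod to its tip.
- rod_tip (a point): The free tip of the rod, on its axis, 165 mm in front of the root.
- spindle: The spindle (handle with rod), origin at the centre of the handle's underside, 15 mm under the handle's centre. 80 g in all; it balances about 31 mm in front of the handle's centre, still inside the handle.
- roll_red_mid (a point): Centre of the red tape roll: a rigid ring 56 mm in outer diameter, 20 mm bore, 16 mm wide, about 25 to 45 g, standing on edge in one of the cradle's slots (any of the three) with its bore along its own y (level).
- roll_red: The red tape roll; origin at the foot of the ring, 28 mm from its centre.
- roll_blue_mid (a point): Centre of the blue tape roll: a rigid ring 56 mm in outer diameter, 20 mm bore, 16 mm wide, about 25 to 45 g, standing on edge in one of the cradle's slots (any of the three) with its bore along its own y (level).
- roll_blue: The blue tape roll; origin at the foot of the ring, 28 mm from its centre.
- roll_tan_mid (a point): Centre of the cardboard-tan tape roll: a rigid ring 56 mm in outer diameter, 20 mm bore, 16 mm wide, about 25 to 45 g, standing on edge in one of the cradle's slots (any of the three) with its bore along its own y (level).
- roll_tan: The cardboard-tan tape roll; origin at the foot of the ring, 28 mm from its centre.
- spare: Bystander: a white spare roll, 56 mm in diameter, 16 mm high, lying flat on the desk between cradle and stand. Origin at the centre of its underside.
- glue: Bystander: white glue bottle with an orange cap, 34 mm in diameter, 100 mm high, standing between cradle and stand. Origin at the centre of its underside.
- books: Bystander: pile of five books, 165 (own x) x 115 x about 131 mm high, on the desk to one side of the cradle, left or right, opposite the spindle. Origin at the centre of its underside.
- brushes: Bystander: blue cup, 68 mm in diameter, 90 mm high, with brushes up to about 175 mm, just beyond the book pile (further from the robot). Origin at the centre of its underside.
Not all that is in view belongs to the job. Of the things that look like the roll_tan, the smallest one is meant.

How it is judged:
By the outcome, as a careful person would: the job done as asked, in the order asked, and still so for the second after the job is handed in, with the robot touching nothing.
It also fails if it takes over 64 s, if anything falls off the work surface, if the arm or the gripper's body presses on something with over 40 N, if the wrist force passes 120 N, or if a joint passes its speed limit or range.

### The arm

A 6-joint arm with a two-finger parallel gripper is mounted at the origin on the work surface. World frame = base frame: x ahead of the robot, y to its left, z up, the work surface at z = 0. Lengths are in m, angles in rad, forces in N, time in s.
With the tool pointing down it reaches from about 0.2 to 0.875 m from the base axis. Payload 3.4 kg.
Tool frame: the origin (TCP) lies between the finger pads; the fingertips stand env.finger_overhang ahead of it and the grasp point (between the pads) lies 6 mm ahead of it (env.finger_overhang is the distance from the TCP to the fingertips, in m); x points along the fingers, y is the direction in which the jaws open and shut, and the axes are right-handed (so a half turn about x gives the same grasp; the last joint's range is limited). The gripper opens to 94 mm and grips with 3 to 60 N. Pads are 16 mm wide; open, the fingers measure 119 mm over their backs; the gripper's body (75 mm by 177 mm) begins 78 mm behind the grasp point.
Start: joints at [1.131, 0.276, 1.505, -0, 1.361, -0.121], TCP at [0.18, 0.546, 0.23] pointing down, gripper open.
Joint ranges: [-2.89, 2.89], [-0.75, 2.08], [0.22, 2.7], [-1.18, 4.32], [0.11, 2.71], [-2.7, 2.7]. Speed limits (rad/s): [2.57, 2.57, 3.14, 3.14, 3.14, 3.14].

### API

Orientations are given as a unit quaternion [w, x, y, z].
In Python, from cell import env gives the robot as it stands.
- The arm moves only by the tool apply_moves, never from a script. Its argument "commands" is a list of rows, each a list of 4 numbers: the shift along the tool's x, y, z in cm, then the turn about the tool's x in rad. In form: [[tx, ty, tz, roll], ...]. A call has 1 to 8 rows; each row shifts and turns the pose as measured when the row begins, along the tool's axes as they then stand; what a row does not reach is not made up. A row lasts 1/8 s, in which the tool goes at most 62.5 mm and 10.7 degrees, less where a joint would pass 70% of its speed; a pose out of reach is approached as far as the arm can. A call with a gripper value outside its range is refused whole. "claw" is the finger opening in cm, from 0 to 9.4, set as the call begins (left out, the last holds). The fingers move at their own pace and stop on an object; "force" is the grip in N (left out, the last holds). Time passes only in rows, so rows that do not move let the fingers close. It gives the time, the measured TCP pose, the force and the opening at its end, in the units of the state.
- env.observe(): the state, without advancing time (a new reading comes with each control period).
- env.grab_frame(name): name is "scene" or "top" or "wrist"; returns (picture, depth): 480x640x3 uint8, red, green, blue; 480x640 float32, m along the optical axis (not along the pixel's ray), 0 where there is no reading.
- env.calibration(name): a dict with "mtx" (3x3 intrinsics, pixels), "world_to_cam" (4x4, takes a point from world to camera coordinates); the wrist camera has in their place "T_tool_cam" (4x4, takes a point from camera to tool coordinates, whose origin is the TCP and whose axes are the tool frame's). Camera axes: x right, y down, z forward; pixel columns grow to the right and rows downward; lengths in m; the calibration is good to about 2 mm. A picture is of the moment at which its call begins: read the wrist's pose just before it. calibration takes no time and is no camera call.
- env.close_job(): hands the job in, once; it reports no verdict.
The state is a dict: "clock": time; "joint_pos": joint angles; "joint_velocities": joint speeds; "joint_efforts": joint torques, N m; "position": TCP position; "tool_rot": TCP orientation; "wrist_force": force on the tool from outside, world axes, zero at the start; "wrist_torque": the same for the moment, N m; "opening": opening from 0.0 (shut) to 1.0 (fully open).
Only numpy, scipy, OpenCV 4.12 (cv2) and the standard library are available. Lean on these libraries where they do the work, as an engineer would, in place of code of your own. Each camera call takes 0.05 s, during which the arm holds its last target.

## Working session

There is one attempt and no reset: what is moved stays moved. The work goes in short steps, Python scripts to look and compute and a tool call to move; the robot and the scene stay as the last step left them, time stands still between calls to the robot, and variables do not carry over. Pictures are saved under pics/ and viewed, and the job is handed in when it is done.

Besides the shell and the picture viewer there is one more tool, called after "Request:" as a command line: name --pt "numbers of a row" for each row, then --argument value for the rest. apply_moves: Moves the arm, as the interface text tells. Its arguments: {"type":"object","properties":{"commands":{"type":"array","items":{"type":"array","items":{"type":"number"}}},"claw":{"type":"number"},"force":{"type":"number"}},"required":["commands"]}

```bash
ls; mkdir -p pics; python3 - <<'E'
from cell import env
import cv2,numpy as np
print(env.observe()); print(env.finger_overhang)
for n in ("scene","top"):
    p,d=env.grab_frame(n); cv2.imwrite(f"pics/{n}0.png",p[:,:,::-1]); np.savez(f"pics/{n}0.npz",p=p,d=d)
for n in ("scene","top","wrist"): print(n,env.calibration(n))
E
```

```text
pics
{'clock': 0.0, 'joint_pos': array([ 1.13099813e+00,  2.76565167e-01,  1.50611505e+00,  1.79046889e-05,
        1.36073710e+00, -1.20992282e-01]), 'joint_velocities': array([-2.89317108e-05, -4.41737283e-04,  2.13221488e-03,  7.86147416e-05,
       -1.07747898e-03,  5.47179565e-04]), 'joint_efforts': array([ 2.32079969e-03, -4.04585195e+01, -2.37231320e+01,  7.04025663e-02,
        3.45794403e-02, -1.10336030e-04]), 'position': array([0.1799886 , 0.5455387 , 0.22962895]), 'tool_rot': array([ 0.69795727,  0.11162124,  0.69832622, -0.11285765]), 'wrist_force': array([-0.16845738,  0.19250512,  0.35835469]), 'wrist_torque': array([-0.07161128, -0.00870631, -0.02582521]), 'opening': 0.998980734842175}
0.025
scene {'mtx': array([[600.64519832,   0.        , 317.89290155],
       [  0.        , 600.64519832, 246.36383455],
       [  0.        ,   0.        ,   1.        ]]), 'world_to_cam': array([[ 0.59656127,  0.80254475,  0.00604736, -0.32004686],
       [ 0.67594088, -0.49836104, -0.54289981, -0.29438163],
       [-0.43268762,  0.32796065, -0.8397757 ,  1.40216857],
       [ 0.    
[... 301 characters left out ...]
0.98414707,  0.02376401, -0.17575499,  0.50495918],
       [ 0.17605084,  0.01097365, -0.98431991,  1.01288681],
       [ 0.        ,  0.        ,  0.        ,  1.        ]])}
wrist {'mtx': array([[393.52518115,   0.        , 318.82332321],
       [  0.        , 393.52518115, 242.965702  ],
       [  0.        ,   0.        ,   1.        ]]), 'T_tool_cam': array([[-1.34473962e-03, -2.27057558e-01,  9.73880412e-01,
        -1.54725533e-01],
       [ 9.99999093e-01, -3.79389920e-04,  1.29235072e-03,
        -2.80378379e-04],
       [ 7.60424110e-05,  9.73881266e-01,  2.27057863e-01,
        -6.55637860e-02],
       [ 0.00000000e+00,  0.00000000e+00,  0.00000000e+00,
         1.00000000e+00]])}
```

View pics/scene0.png

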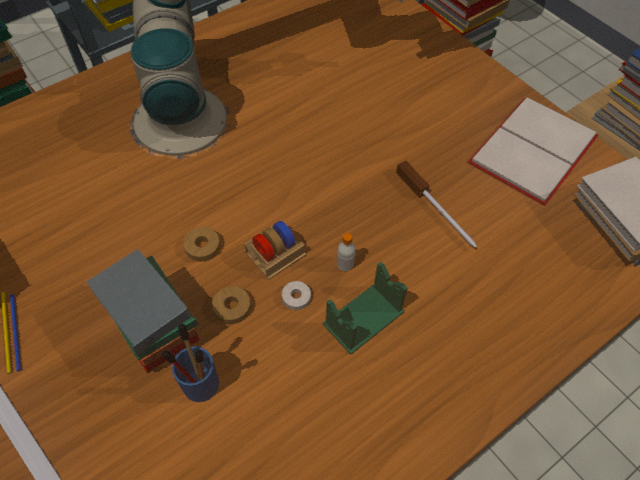

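View pics/top0.png

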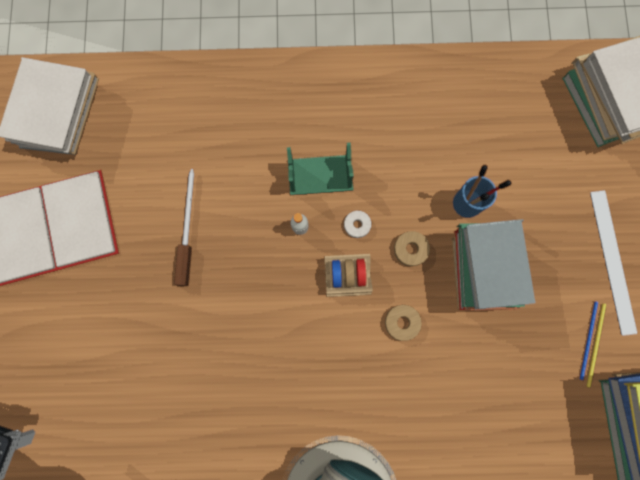

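The candidates for the tan roll are the cradle's middle roll at top-view (350,273) and two loose tan rings at (412,249) and (404,323). The loose rings look bigger and lie flat on the desk, so I choose the one in the cradle. I'll check that in a crop and measure everything.

```bash
cat > h.py <<'E'
import numpy as np,cv2
from scipy.spatial.transform import Rotation as R
def cloud(env,name,d,pose=None):
    c=env.calibration(name);K=c["mtx"];v,u=np.indices(d.shape)
    P=np.stack([(u-K[0,2])/K[0,0]*d,(v-K[1,2])/K[1,1]*d,d,np.ones_like(d)],-1)
    if name=="wrist":
        T=np.eye(4);q=pose["tool_rot"];T[:3,:3]=R.from_quat(q,scalar_first=True).as_matrix();T[:3,3]=pose["position"]
        M=T@c["T_tool_cam"]
    else: M=np.linalg.inv(c["world_to_cam"])
    W=(P@M.T)[...,:3]; W[d<=0]=np.nan; return W
def rot(o): return R.from_quat(o["tool_rot"],scalar_first=True).as_matrix()
def cm(o,dw): return np.round(100*rot(o).T@np.array(dw),2)
def hsv(p): return cv2.cvtColor(p,cv2.COLOR_RGB2HSV)
E
python3 - <<'E'
from h import *
from cell import env
np.set_printoptions(precision=4,suppress=True)
print(rot(env.observe()))
for n in("top","scene"):
    z=np.load(f"pics/{n}0.npz");p,d=z["p"],z["d"];W=cloud(env,n,d);H=hsv(p)
    def pr(name,m):
        k=m&np.isfinite(W[...,0]);q=W[k]
        if len(q)<5: print(name,"few");return
        print(n,name,len(q),"med",np.median(q,0),"min",q.min(0),"max",q.max(0))
        xy=q[:,:2]-q[:,:2].mean(0);w,V=np.linalg.eigh(xy.T@xy);print("   mean",q.mean(0),"axis",V[:,1],np.arctan2(V[1,1],V[0,1]))
    X=W
    reg=lambda x0,x1,y0,y1:(X[...,0]>x0)&(X[...,0]<x1)&(X[...,1]>y0)&(X[...,1]<y1)
    zz=X[...,2]
    pr("desk",(abs(zz)<.006)&reg(.3,.9,-.2,.4))
    pr("rod+handle",(zz>.006)&reg(.3,.85,.2,.42))
    pr("handletop",(zz>.022)&reg(.3,.85,.2,.42))
    g=(H[...,0]>60)&(H[...,0]<90)&(H[...,1]>100)&reg(.45,.9,-.15,.2)
    pr("green",g);pr("green top",g&(zz>.08))
    pr("white/glue",(zz>.06)&reg(.5,.62,.0,.12))
    pr("red",((H[...,0]<6)|(H[...,0]>174))&(H[...,1]>150)&reg(.35,.6,-.15,.1)&(zz>.03))
    pr("blue",(H[...,0]>105)&(H[...,0]<130)&(H[...,1]>120)&reg(.35,.6,-.15,.1)&(zz>.03))
    pr("rolls top",(zz>.055)&reg(.35,.55,-.12,.08))
    pr("cradle",(zz>.012)&reg(.35,.55,-.12,.08))
z=np.load("pics/top0.npz");cv2.imwrite("pics/c1.png",cv2.resize(z["p"][140:350,260:460,::-1],None,fx=2.8,fy=2.8,interpolation=cv2.INTER_CUBIC))
E
```

```text
[[-0.0007  0.3134  0.9496]
 [-0.0014  0.9496 -0.3134]
 [-1.     -0.0016 -0.0002]]
top desk 68885 med [ 0.5897  0.1196 -0.0003] min [ 0.3   -0.2   -0.006] max [0.9   0.4   0.006]
   mean [ 0.5935  0.1092 -0.0002] axis [-0.8382  0.5453] 2.5648570166762945
top rod+handle 978 med [0.4857 0.3039 0.0239] min [0.3143 0.2122 0.006 ] max [0.8101 0.4093 0.0351]
   mean [0.5077 0.3057 0.0232] axis [-0.999   0.0455] 3.0960536241159358
top handletop 520 med [0.4625 0.3091 0.0292] min [0.4185 0.2941 0.022 ] max [0.6577 0.3242 0.0351]
   mean [0.467  0.3092 0.0289] axis [-0.9977  0.0682] 3.073304803074142
top green 435 med [ 0.6497 -0.0158  0.0088] min [ 0.6122 -0.0402  0.0025] max [0.6868 0.0837 0.0935]
   mean [ 0.6482 -0.0039  0.0195] axis [-0.1921  0.9814] 1.7641051392168265
top green top 16 med [0.6268 0.0221 0.0846] min [ 0.6124 -0.0369  0.0804] max [0.6585 0.082  0.0935]
   mean [0.6287 0.0219 0.0859] axis [0.0504 0.9987] 1.5203276682679885
top white/glue 235 med [0.5355 0.0687 0.0733] min [0.5228 0.0527 0.0602] max [0.6197 0.0846 0.1044]
   mean [0.5471 0.0691 0.0798] axis [-0.9856 -0.169 ]
[... 1636 characters left out ...]
421 -0.0587  0.066 ] min [ 0.399  -0.0654  0.0318] max [ 0.4618 -0.0373  0.0768]
   mean [ 0.4405 -0.0575  0.0609] axis [-0.9982 -0.0606] -3.0809803493651033
scene blue 196 med [ 0.4429 -0.0085  0.0686] min [ 0.414  -0.016   0.0362] max [0.4596 0.0004 0.0765]
   mean [ 0.4408 -0.0083  0.0662] axis [-0.9993 -0.0375] -3.104092952827422
scene rolls top 954 med [ 0.4477 -0.0156  0.0687] min [ 0.4076 -0.0652  0.0551] max [0.55   0.0791 0.1029]
   mean [ 0.4668 -0.0075  0.0698] axis [-0.7149 -0.6992] -2.3672738942092275
scene cradle 2560 med [ 0.4588 -0.0378  0.0374] min [ 0.3503 -0.1197  0.0121] max [0.55   0.0791 0.1029]
   mean [ 0.4707 -0.027   0.0441] axis [-0.7543 -0.6566] -2.425319200291118
```

View pics/c1.png

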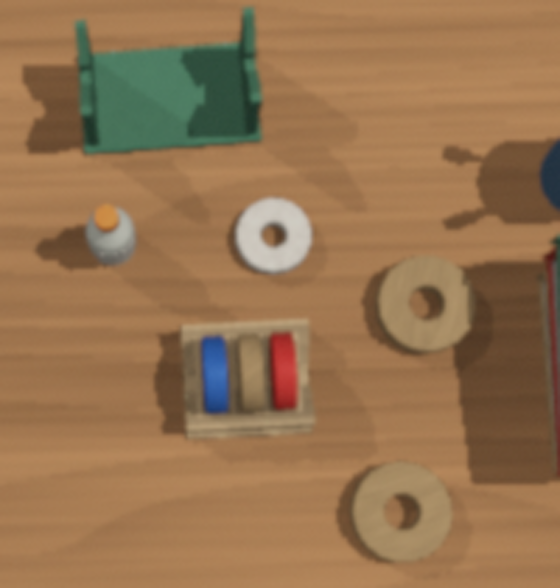

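Request:
apply_moves --pt "1 0 0 -0.125" --pt "1 0 0 -0.125" --pt "1 -3.6 5.3 0" --pt "1 -3.6 5.3 0" --pt "1 -3.6 5.3 0" --pt "1 -3.6 5.3 0" --pt "1 -3.6 5.3 0" --pt "1 -3.6 5.3 0" --claw 7

```text
clock: 1.1
position: [0.4749, 0.3193, 0.1477]
tool_rot: [0.706, 0.017, 0.708, -0.018]
wrist_force: [0.6, 0.7, -0.0]
opening: 0.742
```

```bash
cat > wl.py <<'E'
import sys
from h import *
from cell import env
np.set_printoptions(precision=4,suppress=True)
o=env.observe();p,d=env.grab_frame("wrist");n=sys.argv[1]
cv2.imwrite(f"pics/{n}.png",p[:,:,::-1]);np.savez(f"pics/{n}.npz",p=p,d=d,tool_rot=o["tool_rot"],position=o["position"])
print(o["clock"],o["position"],o["joint_pos"],o["wrist_force"],o["opening"]);print(rot(o))
E
python3 wl.py w1
```

```text
1.1 [0.4749 0.3193 0.1477] [ 0.4702  0.331   1.6389  0.0004  1.1749 -1.0504] [ 0.5808  0.6679 -0.013 ] 0.7419838765037293
[[-0.003   0.0504  0.9987]
 [-0.0012  0.9987 -0.0504]
 [-1.     -0.0013 -0.0029]]
```

View pics/w1.png

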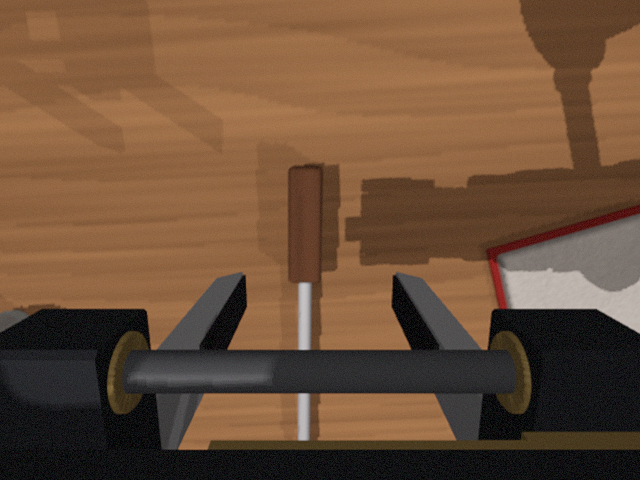

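```bash
cat > hm.py <<'E'
from h import *
from cell import env
import sys
np.set_printoptions(precision=4,suppress=True)
z=np.load(f"pics/{sys.argv[1]}.npz");o=dict(tool_rot=z["tool_rot"],position=z["position"])
W=cloud(env,"wrist",z["d"],o);X=W
reg=(X[...,0]>.35)&(X[...,0]<.8)&(abs(X[...,1]-.305)<.04)
print("desk z",np.nanmedian(X[...,2][150:260,80:250]))
H=hsv(z["p"]);v,u=np.indices(z["d"].shape)
m=(H[...,2]<110)&(X[...,2]>.02)&(v<300)&(u>270)&(u<340)
n,l,s,c=cv2.connectedComponentsWithStats(m.astype(np.uint8));i=1+np.argmax(s[1:,4]);k=l==i
q=X[k];r=cv2.minAreaRect((q[:,:2]*1000).astype(np.float32));print("handle",s[i],r,np.median(q,0))
xy=q[:,:2]-q[:,:2].mean(0);w,V=np.linalg.eigh(xy.T@xy);print(V[:,1])
m=(X[...,2]>.008)&(X[...,2]<.024)&(v>288)&(v<345)&(u>285)&(u<330)
q=X[m];print("rod",len(q),np.median(q,0)); print(np.polyfit(q[:,0],q[:,1],1))
E
python3 hm.py w1
```

```text
desk z 0.0003022995889379043
handle [ 289  165   35  117 3878] ((459.6116943359375, 310.5785217285156), (23.437633514404297, 84.08390808105469), 86.1393814086914) [0.457  0.3106 0.0303]
[-0.9977  0.0684]
rod 718 [0.5322 0.3057 0.0196]
[-0.0621  0.3387]
```

Request:
apply_moves --pt "2 -1.0 0.8 0.017" --pt "3.5 0 0 0" --pt "3.0 0 0 0" --pt "2.0 0 0 0" --pt "0.8 0 0 0" --pt "0 0 0 0"

```text
clock: 1.9
position: [0.4907, 0.3001, 0.0285]
tool_rot: [0.706, 0.025, 0.707, -0.03]
wrist_force: [0.8, 0.3, -0.1]
opening: 0.744
```

```bash
python3 wl.py w2; python3 hm.py w2
```

```text
1.9 [0.4907 0.3001 0.0285] [ 0.4322  0.4586  1.7781 -0.0086  0.9086 -1.0553] [ 0.7801  0.255  -0.0508] 0.7439715065282421
[[-0.0005  0.0779  0.997 ]
 [-0.0077  0.9969 -0.0779]
 [-1.     -0.0077  0.0001]]
desk z 0.00037695140645804814
handle [ 308  130   32  170 5261] ((451.4687194824219, 304.98480224609375), (12.3394136428833, 68.00489044189453), 86.15777587890625) [0.4491 0.3053 0.0303]
[-0.9975  0.0704]
rod 36 [0.5086 0.3028 0.018 ]
[-0.1004  0.3539]
```

View pics/w2.png

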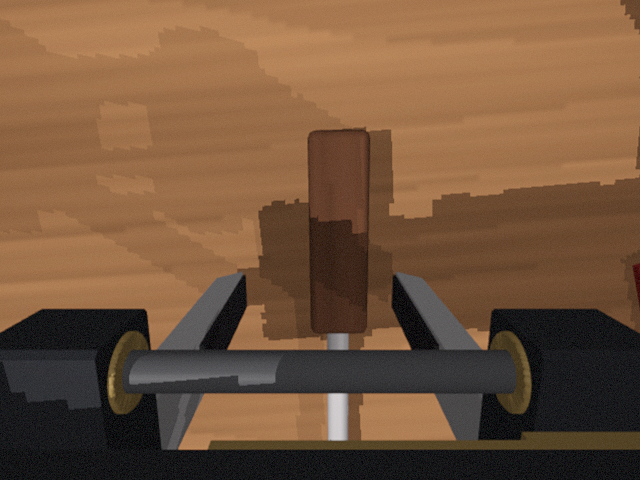

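Request:
apply_moves --pt "0 0.8 -0.95 -0.01" --pt "0 0 0 0"

```text
clock: 2.2
position: [0.4823, 0.3102, 0.0305]
tool_rot: [0.708, 0.022, 0.706, -0.026]
wrist_force: [0.3, -1.8, -0.0]
opening: 0.745
```

```bash
sed -i 's/u>270)&(u<340)/u>270)\&(u<370)/' hm.py; python3 wl.py w3; python3 hm.py w3
```

```text
2.2 [0.4823 0.3102 0.0305] [ 0.4544  0.4526  1.7829 -0.0081  0.9061 -1.0441] [ 0.3031 -1.7938 -0.0034] 0.7448818644917246
[[ 0.0027  0.0672  0.9977]
 [-0.0058  0.9977 -0.0672]
 [-1.     -0.0056  0.0031]]
desk z 0.0003665051708032496
handle [ 285  154   61  146 8488] ((447.8233947753906, 311.076416015625), (24.076366424560547, 60.15086364746094), 86.158203125) [0.4456 0.3113 0.0303]
[-0.9975  0.0702]
rod 0 [nan nan nan]
  return _methods._mean(a, axis=axis, dtype=dtype,
  ret = um.true_divide(
Traceback (most recent call last):
  File "hm.py", line 15, in <module>
    q=X[m];print("rod",len(q),np.median(q,0)); print(np.polyfit(q[:,0],q[:,1],1))
                                                     ~~~~~~~~~~^^^^^^^^^^^^^^^^^
TypeError: expected non-empty vector for x
```

Request:
apply_moves --pt "0.2 0 0 0" --pt "0 0 0 0" --pt "0 0 0 0" --pt "0 0 0 0" --pt "0 0 0 0" --pt "0 0 0 0" --claw 0 --force 50

```text
clock: 3.0
position: [0.4835, 0.3101, 0.0292]
tool_rot: [0.709, 0.022, 0.705, -0.026]
wrist_force: [-0.7, 0.1, 1.1]
opening: 0.253
```

Request:
apply_moves --pt "-3 0 0 0" --pt "-5 0 0 0" --pt "-5 0 0 0" --pt "-5 0 0 0.1" --pt "-3 0 0 0.15" --pt "0 0 0 0.18" --pt "0 0 0 0.18" --pt "0 0 0 0.18"

```text
clock: 4.0
position: [0.4815, 0.3107, 0.2446]
tool_rot: [0.641, 0.3, 0.638, -0.304]
wrist_force: [-0.3, -0.4, -1.5]
opening: 0.25
```

Request:
apply_moves --pt "0 0 0 0.18" --pt "0 0 0 0.18" --pt "0 0 0 0.15" --pt "0 0 0 0.1" --pt "0 0 0 0"

```text
clock: 4.62
position: [0.4802, 0.3101, 0.243]
tool_rot: [0.516, 0.483, 0.512, -0.488]
wrist_force: [0.2, 0.0, -1.0]
opening: 0.255
```

```bash
python3 wl.py w4
```

```text
4.625 [0.4802 0.3101 0.243 ] [ 0.4559  0.2672  1.4861 -0.0066  1.3931  0.4002] [ 0.2464  0.0279 -0.9877] 0.2552417588693638
[[-0.0015  0.9984  0.0568]
 [-0.008   0.0568 -0.9984]
 [-1.     -0.0019  0.0079]]
```

View pics/w4.png

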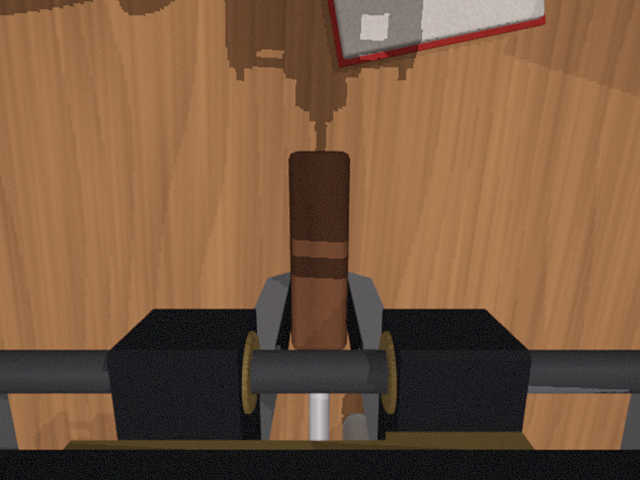

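Request:
apply_moves --pt "0 0.5 4 0" --pt "0 0.5 6 0" --pt "0 0.5 6 0" --pt "0 0.5 6 0" --pt "0 0.5 6 0" --pt "0 0.5 4 0" --pt "0 0.2 2 0" --pt "0 0 0 0"

```text
clock: 5.68
position: [0.5358, -0.0367, 0.2446]
tool_rot: [0.52, 0.48, 0.516, -0.483]
wrist_force: [0.4, 0.0, -0.7]
opening: 0.252
```

```bash
python3 wl.py w5
```

```text
5.675 [ 0.5358 -0.0367  0.2446] [-0.1929  0.2104  1.5601 -0.0075  1.3695 -0.2642] [ 0.4041  0.0496 -0.7079] 0.25234977944145737
[[ 0.0002  0.9973  0.0728]
 [-0.0075  0.0728 -0.9973]
 [-1.     -0.0004  0.0075]]
```

View pics/w5.png

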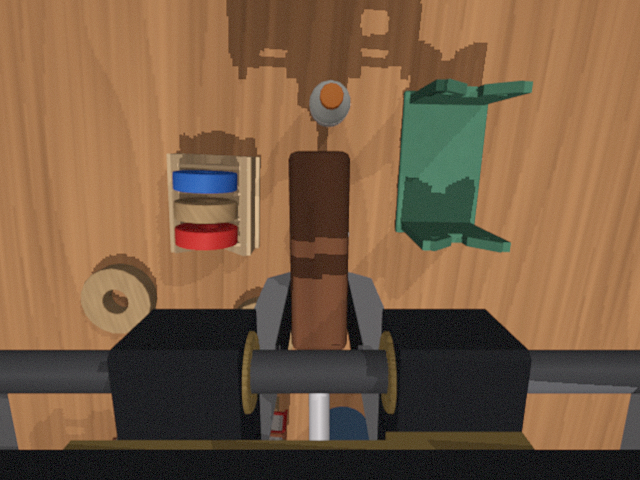

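```bash
cat > fit.py <<'E'
from h import *
from cell import env
from scipy.optimize import least_squares
np.set_printoptions(precision=4,suppress=True)
z=np.load("pics/w5.npz");o=dict(tool_rot=z["tool_rot"],position=z["position"])
X=cloud(env,"wrist",z["d"],o);H=hsv(z["p"]);v,u=np.indices(z["d"].shape);hh=H[...,0];s=H[...,1];Z=X[...,2]
box=(u>160)&(u<265)&(v>145)&(v<260)
C={}
for n,m in dict(blue=(hh>100)&(hh<130)&(s>120),red=((hh<6)|(hh>174))&(s>150),tan=(v>195)&(v<224)&(u>176)&(u<236)).items():
    q=X[m&box&(Z>.05)]
    f=lambda c:np.hypot(q[:,0]-c[0],q[:,2]-c[1])-.028
    r=least_squares(f,[.43,.045],loss="soft_l1",f_scale=.001).x
    C[n]=r; t=q[q[:,2]>.066]; print(n,len(q),"xz",r,"y mid",(np.percentile(t[:,1],2)+np.percentile(t[:,1],98))/2,np.ptp(t[:,1]),"x ext",q[:,0].min(),q[:,0].max(),"zmax",q[:,2].max())
for a,b in((.030,.042),):
    q=X[box&(Z>a)&(Z<b)&((u<176)|(u>236))];print("rim",cv2.minAreaRect((q[:,:2]*1000).astype(np.float32)))
g=(hh>55)&(hh<95)&(s>80)&(u>380)
b=X[g&(Z<.02)&(Z>.002)];print("base z",np.median(b[:,2]),cv2.minAreaRect((b[:,:2]*1000).astype(np.float32)))
q=X[g&(Z>.088)&(Z<.101)];print(len(q))
for sgn in(1,-1):
    t=q[(q[:,1]+.0)*sgn>0.02*sgn] if 0 else q[(q[:,1]>.02)==(sgn>0)]
    print(len(t),t.min(0),t.max(0),t.mean(0)); 
    print(cv2.minAreaRect((t[:,:2]*1000).astype(np.float32)))
    x=np.sort(t[:,0]);d=np.diff(x);i=np.argmax(d);print("gap",x[i],x[i+1])
q=X[(u>300)&(u<350)&(v>70)&(v<125)&(Z>.05)];print("glue",np.median(q,0),q[:,2].max())
# rod/handle in hand
q=X[(u>285)&(u<355)&(v>150)&(v<345)&(Z>.2)];T=rot(o)
l=(q-o["position"])@T;print("handle in tool: ",l.min(0),l.max(0),np.median(l,0));k=np.polyfit(l[:,2],l[:,0],1);print("top slope",k)
E
python3 fit.py
```

```text
blue 1253 xz [0.4317 0.0451] y mid -0.00475978899502174 0.016728609120963224 x ext 0.4087545971420503 0.4594927815904468 zmax 0.0747674524125434
red 1270 xz [0.4333 0.0449] y mid -0.05345804931087217 0.016440826912612214 x ext 0.40971098531569305 0.4607031797059198 zmax 0.07489670707002871
tan 1204 xz [0.4326 0.045 ] y mid -0.030035813613295038 0.01678684714895988 x ext 0.41046087832700606 0.46015403717288306 zmax 0.07535074145075571
rim ((432.3896179199219, -29.127567291259766), (76.9319839477539, 92.32102966308594), 1.5411736965179443)
base z 0.008467827446731746 ((649.8223266601562, 22.986141204833984), (79.31558990478516, 133.6557159423828), 3.12873911857605)
1093
598 [0.6115 0.0767 0.088 ] [0.6821 0.0876 0.0988] [0.6472 0.0821 0.0935]
((646.7222900390625, 82.4437255859375), (70.78373718261719, 7.510180950164795), 3.1871283054351807)
gap 0.6308609035046496 0.6614767188466855
495 [ 0.6178 -0.0423  0.088 ] [ 0.6879 -0.031   0.0985] [ 0.6533 -0.0362  0.0933]
((652.764892578125, -36.58241653442383), (70.16360473632812, 8.07655143737793), 3.09488582611084)
gap 0.636402047251189 0.6683561997831726
glue [0.5362 0.0646 0.0713] 0.1026489158307684
handle in tool:  [-0.0354 -0.0157 -0.0654] [0.0245 0.0163 0.0156] [-0.0013 -0.0002 -0.0257]
top slope [-0.017  -0.0021]
```

```bash
cat > rodchk.py <<'E'
from h import *
from cell import env
import sys
np.set_printoptions(precision=4,suppress=True)
o=env.observe();T=rot(o);t=sys.argv[1]
for n in("scene","top"):
    p,d=env.grab_frame(n);cv2.imwrite(f"pics/{n}{t}.png",p[:,:,::-1]);np.savez(f"pics/{n}{t}.npz",p=p,d=d)
    X=cloud(env,n,d);l=(X-o["position"])@T
    m=(abs(l[...,0]-.014)<.03)&(abs(l[...,1])<.02)&(l[...,2]>.03)&(l[...,2]<.2)
    q=l[m];print(n,len(q))
    if len(q)>20:
        print(" z range",q[:,2].min(),q[:,2].max())
        print(" x(down) fit",np.polyfit(q[:,2],q[:,0],1)," y fit",np.polyfit(q[:,2],q[:,1],1))
        for a in np.arange(.03,.19,.02):
            k=q[(q[:,2]>=a)&(q[:,2]<a+.02)]
            if len(k): print("  ",round(a,2),len(k),np.median(k,0))
E
python3 rodchk.py a; python3 - <<'E'
import cv2
a=cv2.imread('pics/scenea.png');cv2.imwrite('pics/sca.png',cv2.resize(a[150:400,120:450],None,fx=2.3,fy=2.3))
E
```

```text
scene 622
 z range 0.030771409144126672 0.18486910775846457
 x(down) fit [0.0088 0.0109]  y fit [-0.0013  0.0014]
   0.03 73 [0.011  0.0021 0.0398]
   0.05 80 [0.0111 0.0014 0.06  ]
   0.07 79 [0.0116 0.0015 0.08  ]
   0.09 81 [0.0114 0.0019 0.1005]
   0.11 82 [0.0114 0.0021 0.1202]
   0.13 85 [0.0118 0.0013 0.1402]
   0.15 87 [0.0119 0.002  0.16  ]
   0.17 55 [0.013  0.001  0.1764]
top 333
 z range 0.04647755873697428 0.18218601442077867
 x(down) fit [0.0093 0.0105]  y fit [ 0.0047 -0.0007]
   0.03 8 [ 0.0105 -0.002   0.0483]
   0.05 66 [ 0.0112 -0.0006  0.0604]
   0.07 30 [ 0.0115 -0.0011  0.074 ]
   0.11 60 [ 0.0112 -0.0001  0.1223]
   0.13 69 [ 0.0114 -0.0004  0.1406]
   0.15 69 [ 0.0118 -0.0005  0.16  ]
   0.17 31 [0.0122 0.0001 0.1749]
```

View pics/sca.png

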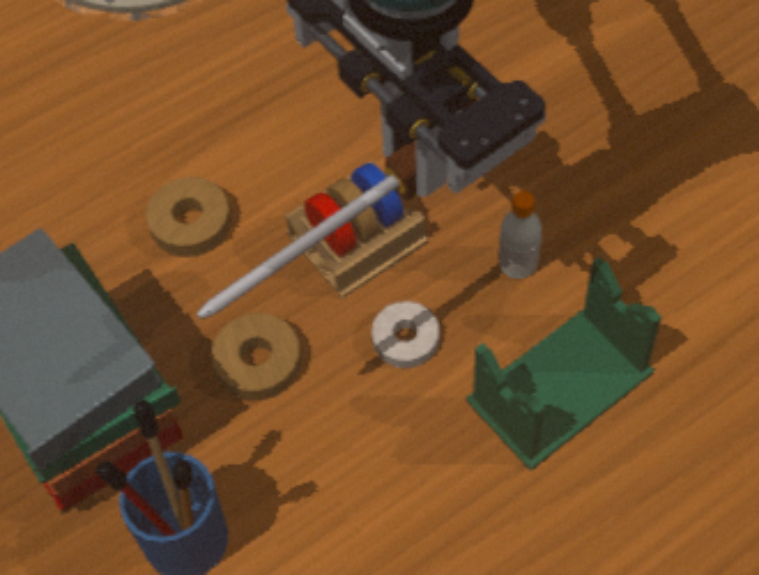

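Request:
apply_moves --pt "0 0 -3 0.043" --pt "0 -2.1 -5 0" --pt "0 -2.1 -5 0" --pt "0 -2.1 -5 0" --pt "0 -2.1 -5 0" --pt "0 -1.9 -3 0" --pt "0 0 0 0" --pt "0 0 0 0"

```text
clock: 6.82
position: [0.4147, 0.2381, 0.2435]
tool_rot: [0.513, 0.488, 0.511, -0.488]
wrist_force: [1.0, 0.2, -1.1]
opening: 0.252
```

```bash
cat > to.py <<'E'
# to.py x y z zangle : remaining tool shift in cm
import sys
from h import *
from cell import env
np.set_printoptions(precision=4,suppress=True)
o=env.observe();T=rot(o);a=list(map(float,sys.argv[1:5]))
za=np.arctan2(T[1,2],T[0,2]);print(o["clock"],o["position"],"zang",za,"tiltz",T[2,2],"tilty",T[2,1],"F",o["wrist_force"],o["wrist_torque"],o["opening"]*94,o["joint_pos"])
d=np.array(a[:3])-o["position"];print("cm in tool now",cm(o,d),"roll",za-a[3])
c,s=np.cos(a[3]),np.sin(a[3]);print("cm in tool after roll",100*np.array([-d[2],-s*d[0]+c*d[1],c*d[0]+s*d[1]]))
E
python3 to.py .4249 .2245 .060 -1.541
```

```text
6.825 [0.4147 0.2381 0.2435] zang -1.523575609448696 tiltz 0.0024418127767928954 tilty 0.0019264858353547076 F [ 1.0073  0.1544 -1.095 ] [-0.0848  0.121   0.0443] 23.668900932662456 [ 0.3777  0.121   1.6753 -0.003   1.3443  0.3312]
cm in tool now [18.36  0.92  1.36] roll 0.017424390551303848
cm in tool after roll [18.3539  0.9771  1.3868]
```

Request:
apply_moves --pt "2 0.9 1.2 0.017" --pt "4 0 0 0" --pt "5 0 0 0" --pt "4 0 0 0" --pt "2.3 0 0 0" --pt "0.7 0 0 0" --pt "0 0 0 0"

```text
clock: 7.7
position: [0.4322, 0.2215, 0.0607]
tool_rot: [0.509, 0.496, 0.503, -0.492]
wrist_force: [0.4, 0.5, -0.2]
opening: 0.255
```

```bash
python3 to.py .4249 .2245 .060 -1.541;python3 rodchk.py b; python3 - <<'E'
import cv2
a=cv2.imread('pics/sceneb.png');cv2.imwrite('pics/scb.png',cv2.resize(a[120:330,200:450],None,fx=2.8,fy=2.8))
E
```

```text
7.7 [0.4322 0.2215 0.0607] zang -1.54767059106735 tiltz 0.00231332885209945 tilty 0.010111674494811762 F [ 0.3731  0.5427 -0.1503] [-0.0637  0.0534 -0.0318] 23.92546359577781 [ 0.3342  0.3035  1.9472 -0.0069  0.8819  0.3154]
cm in tool now [ 0.06 -0.72 -0.32] roll -0.006670591067350129
cm in tool after roll [ 0.0655 -0.7219 -0.3241]
scene 346
 z range 0.030211798522688047 0.18567166367642599
 x(down) fit [0.0034 0.0115]  y fit [0.0016 0.0009]
   0.03 41 [0.0117 0.001  0.0403]
   0.05 46 [0.0117 0.001  0.0603]
   0.07 43 [0.0112 0.0017 0.0809]
   0.09 44 [0.0115 0.0013 0.0999]
   0.11 44 [0.0116 0.0012 0.1194]
   0.13 50 [0.0116 0.0018 0.14  ]
   0.15 44 [0.0112 0.0022 0.1609]
   0.17 34 [0.0132 0.0007 0.1764]
top 374
 z range 0.030135216880183648 0.18239515348714672
 x(down) fit [0.0088 0.0099]  y fit [-0.001   0.0009]
   0.03 50 [0.0097 0.0007 0.04  ]
   0.05 50 [0.0108 0.0008 0.06  ]
   0.07 50 [0.0105 0.0004 0.0797]
   0.09 49 [0.0098 0.001  0.1006]
   0.11 49 [0.0107 0.0001 0.1191]
   0.13 50 [0.0115 0.0013 0.1395]
   0.15 50 [0.0114 0.0004 0.1595]
   0.17 26 [0.0118 0.0014 0.1745]
```

View pics/scb.png

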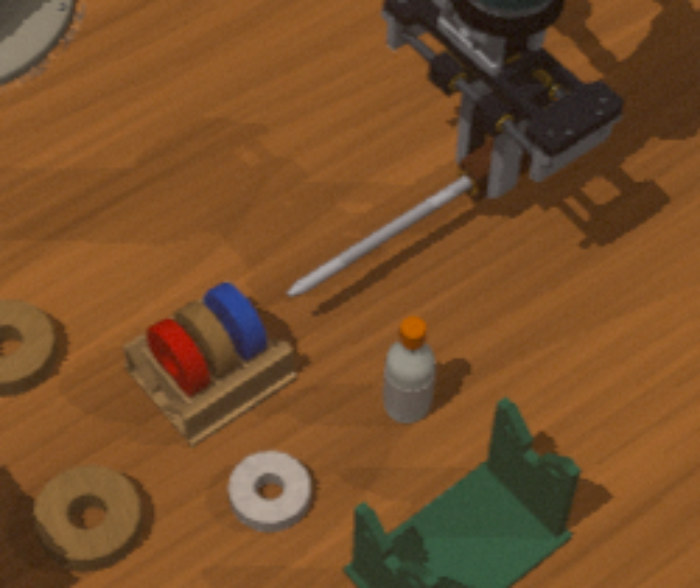

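Request:
apply_moves --pt "0.05 -0.75 -0.3 -0.007" --pt "0 0 0 0"

```text
clock: 8.05
position: [0.4257, 0.2253, 0.0625]
tool_rot: [0.512, 0.496, 0.504, -0.489]
wrist_force: [-0.7, 0.3, -0.5]
opening: 0.257
```

```bash
cat > rel.py <<'E'
from h import *
from cell import env
from scipy.optimize import least_squares
np.set_printoptions(precision=4,suppress=True)
o=env.observe();T=rot(o)
print(o["position"],np.arctan2(T[1,2],T[0,2]))
ax=np.array([.03,-1])/np.hypot(.03,1)
for n in("scene","top"):
    p,d=env.grab_frame(n);X=cloud(env,n,d);H=hsv(p);hh=H[...,0];s=H[...,1]
    reg=(abs(X[...,0]-.4325)<.04)&(abs(X[...,1]+.03)<.045)
    for c,m in dict(blue=(hh>100)&(hh<130)&(s>120),red=((hh<6)|(hh>174))&(s>150)).items():
        q=X[m&reg&(X[...,2]>.05)]
        r=least_squares(lambda c:np.hypot(q[:,0]-c[0],q[:,2]-c[1])-.028,[.43,.045],loss="soft_l1",f_scale=.001).x
        print(n,c,len(q),r,q[:,1].mean())
    l=(X-o["position"])@T
    m=(abs(l[...,0]-.014)<.03)&(abs(l[...,1])<.02)&(l[...,2]>.03)&(l[...,2]<.165)
    q=X[m]; k=np.polyfit(q[:,1],q[:,0],1);kz=np.polyfit(q[:,1],q[:,2],1);print(n,"rod x at y=-.03,0,.1,.2",np.polyval(k,[-.03,0,.1,.2]),"surf z",np.polyval(kz,[-.03,.05,.2]))
    # circle fit of rod cross-section (r=5mm)
    def f(c): return np.hypot(q[:,0]-c[0]-c[1]*q[:,1],q[:,2]-c[2]-c[3]*q[:,1])-.005
    r=least_squares(f,[k[1],k[0],.045,0],loss="soft_l1",f_scale=.001).x;print("  axis at y=-.03: x",r[0]-.03*r[1],"z",r[2]-.03*r[3],"slopes",r[1],r[3])
E
python3 rel.py; python3 to.py .4249 .2245 .060 -1.541
```

```text
[0.4257 0.2253 0.0625] -1.539955237695825
scene blue 198 [0.4317 0.0441] -0.008250210874604726
scene red 225 [0.4327 0.044 ] -0.05737413634191079
scene rod x at y=-.03,0,.1,.2 [0.435  0.4341 0.4308 0.4276] surf z [0.05   0.0503 0.051 ]
  axis at y=-.03: x 0.43461640233236315 z 0.04718132452251868 slopes -0.038480698749615024 0.003229089373631968
top blue 196 [0.4334 0.0447] -0.004793595607522112
top red 212 [0.4344 0.0446] -0.05309240848353606
top rod x at y=-.03,0,.1,.2 [0.4349 0.434  0.431  0.428 ] surf z [0.0514 0.0514 0.0515]
  axis at y=-.03: x 0.43566810370320264 z 0.048253863842039946 slopes -0.0320265294364441 -0.000953829318499192
8.15 [0.4265 0.2254 0.0625] zang -1.5400579571328823 tiltz 0.00045614660376386285 tilty 0.016073632605947463 F [-0.1014  0.0168  0.2246] [-0.0957  0.0527 -0.0418] 23.88820481118332 [ 0.3459  0.294   1.9564 -0.0071  0.876   0.3196]
cm in tool now [ 0.25 -0.16  0.08] roll 0.0009420428671176317
cm in tool after roll [ 0.2537 -0.1583  0.0807]
```

Request:
apply_moves --pt "0.25 -0.17 0 0" --pt "0.05 0 2 0" --pt "0 0 2 0" --pt "0 0 1 0" --pt "0 0 0 0"

```text
clock: 8.78
position: [0.4265, 0.1748, 0.0595]
tool_rot: [0.512, 0.496, 0.504, -0.488]
wrist_force: [-0.1, 0.0, -0.0]
opening: 0.252
```

```bash
python3 rel.py; python3 to.py .430 .0515 .060 -1.541;cd pics; python3 ../wl.py w6 >/dev/null; cd ..; python3 - <<'E'
from cell import env
import cv2
p,d=env.grab_frame("scene");cv2.imwrite('pics/scc.png',cv2.resize(p[180:300,210:380,::-1],None,fx=4.5,fy=4.5,interpolation=cv2.INTER_CUBIC))
E
```

```text
[0.4265 0.1748 0.0595] -1.538980768600618
scene blue 204 [0.4315 0.0442] -0.008254130696919462
scene red 232 [0.433  0.0439] -0.05755169004571861
scene rod x at y=-.03,0,.1,.2 [0.4355 0.4343 0.4302 0.4261] surf z [0.0446 0.0466 0.0503]
  axis at y=-.03: x 0.4328441883127316 z 0.043266150408494956 slopes -0.032478437598887994 0.013117537725175862
top blue 198 [0.4331 0.0449] -0.004786540178081501
top red 210 [0.4344 0.0445] -0.053057509469311405
top rod x at y=-.03,0,.1,.2 [0.434  0.433  0.4297 0.4264] surf z [0.0377 0.0441 0.0561]
  axis at y=-.03: x 0.4338500221803126 z 0.04276244598869924 slopes -0.029613603266973435 0.01476192705321069
8.875 [0.4266 0.1754 0.0595] zang -1.5381886383362509 tiltz -0.00047678378945309463 tilty 0.017499628673878498 F [-0.6352  0.194  -0.9175] [-0.0514  0.0311 -0.0128] 23.9591998185814 [ 0.2415  0.2704  2.0051 -0.0042  0.8488  0.2117]
cm in tool now [-0.05 -0.06 12.39] roll 0.002811361663749068
cm in tool after roll [-0.0479 -0.0277 12.391 ]Traceback (most recent call last):
  File "pics/../wl.py", line 6, in <module>
    cv2.imwrite(f"pics/{n}.png",p[:,:,::-1]);np.savez(f"pics/{n}.npz",p=p,d=d,tool_rot=o["tool_rot"],position=o["position"])
                                             ~~~~~~~~^^^^^^^^^^^^^^^^^^^^^^^^^^^^^^^^^^^^^^^^^^^^^^^^^^^^^^^^^^^^^^^^^^^^^^^
    _savez(file, args, kwds, False, allow_pickle=allow_pickle)
    ~~~~~~^^^^^^^^^^^^^^^^^^^^^^^^^^^^^^^^^^^^^^^^^^^^^^^^^^^^
    zipf = zipfile_factory(file, mode="w", compression=compression)
    return zipfile.ZipFile(file, *args, **kwargs)
           ~~~~~~~~~~~~~~~^^^^^^^^^^^^^^^^^^^^^^^
    self.fp = io.open(file, filemode)
              ~~~~~~~^^^^^^^^^^^^^^^^
FileNotFoundError: [Errno 2] No such file or directory: 'pics/w6.npz'
```

View pics/scc.png

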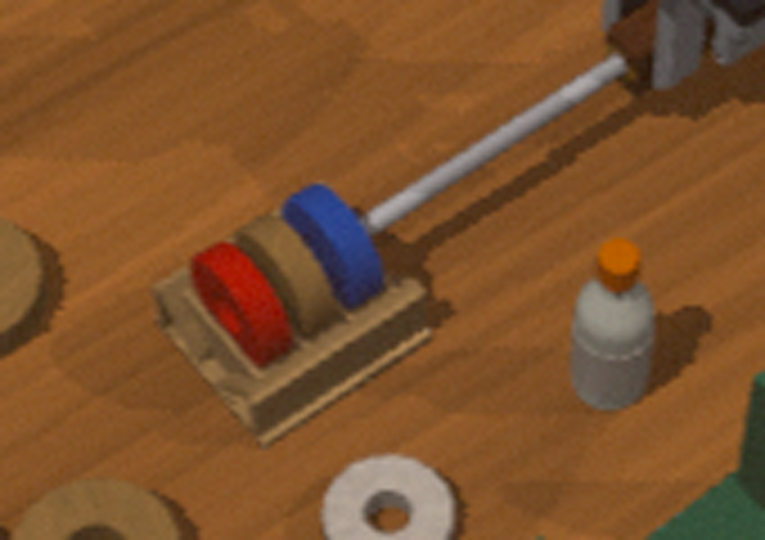

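Request:
apply_moves --pt "0 0 1.5 0.002" --pt "0 0 2 0" --pt "0 0 2 0" --pt "0 0 0.5 0" --pt "0 0 0 0"

```text
clock: 9.6
position: [0.4286, 0.1131, 0.0595]
tool_rot: [0.513, 0.496, 0.504, -0.487]
wrist_force: [0.7, -0.6, 0.0]
opening: 0.247
```

```bash
python3 to.py .430 .0515 .060 -1.541; python3 - <<'E'
from cell import env
import cv2
p,d=env.grab_frame("scene");cv2.imwrite('pics/scd.png',cv2.resize(p[180:300,210:380,::-1],None,fx=4.5,fy=4.5,interpolation=cv2.INTER_CUBIC))
E
```

```text
9.6 [0.4286 0.1131 0.0595] zang -1.5371886020819239 tiltz -5.062273713613008e-05 tilty 0.017776574299133263 F [ 0.7162 -0.6     0.0164] [ 0.0177  0.081  -0.0419] 23.225169127955986 [ 0.1019  0.2472  2.0418 -0.0016  0.8348  0.0693]
cm in tool now [-0.05 -0.07  6.17] roll 0.0038113979180760538
cm in tool after roll [-0.052  -0.0444  6.166 ]
```

View pics/scd.png

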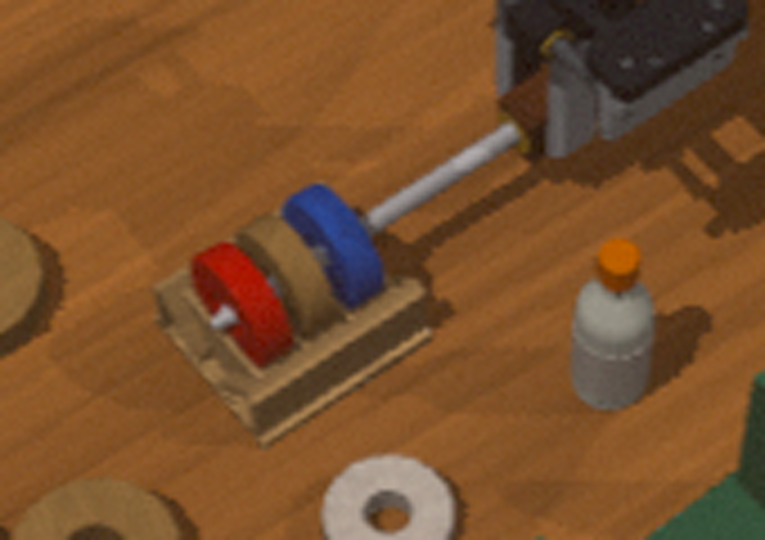

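The rod tip shows at (222,318), just out of the red roll. All three are threaded and the forces are negligible.

Request:
apply_moves --pt "0 -0.04 1.5 0.003" --pt "0 0 2 0" --pt "0 0 1.7 0" --pt "0 0 0.5 0" --pt "0 0 0 0" --force 58

```text
clock: 10.28
position: [0.4301, 0.0544, 0.0594]
tool_rot: [0.513, 0.496, 0.504, -0.487]
wrist_force: [0.1, 0.7, -0.1]
opening: 0.252
```

```bash
python3 to.py .430 .0515 .060 -1.541
```

```text
10.275 [0.4301 0.0544 0.0594] zang -1.536737442724286 tiltz 0.00011617123815677033 tilty 0.017970192782996885 F [ 0.1427  0.7461 -0.1252] [-0.0588  0.0569 -0.0138] 23.656354520510668 [-0.0359  0.2344  2.0617  0.0015  0.8275 -0.071 ]
cm in tool now [-0.06 -0.02  0.29] roll 0.004262557275714007
cm in tool after roll [-0.0551 -0.0177  0.2894]
```

Request:
apply_moves --pt "-0.5 0 0 0" --pt "-0.5 0 0 0" --pt "-0.7 0 0 0" --pt "-1 0 0 0" --pt "-1 0 0 0" --pt "0 0 0 0"

```text
clock: 11.02
position: [0.4293, 0.0559, 0.0994]
tool_rot: [0.513, 0.496, 0.504, -0.486]
wrist_force: [1.1, -0.7, -1.9]
opening: 0.253
```

```bash
python3 to.py .430 .0515 .060 -1.541; python3 rodchk.py e; python3 - <<'E'
import cv2
a=cv2.imread('pics/scenee.png');cv2.imwrite('pics/sce.png',cv2.resize(a[160:300,180:380],None,fx=4,fy=4,interpolation=cv2.INTER_CUBIC))
E
```

```text
11.025 [0.4293 0.0559 0.0994] zang -1.534726037029811 tiltz -0.0005625328912173266 tilty 0.018680913094690887 F [ 1.1014 -0.656  -1.8972] [-0.0015  0.1247  0.0095] 23.810397919685055 [-0.0332  0.1772  2.0074  0.0023  0.9384 -0.0706]
cm in tool now [ 3.94 -0.02  0.44] roll 0.0062739629701888955
cm in tool after roll [3.944  0.0539 0.4385]
scene 1008
 z range 0.030557344178602938 0.1848888993208977
 x(down) fit [ 0.0842 -0.0026]  y fit [-0.0186  0.0045]
   0.03 48 [0.0112 0.0021 0.0385]
   0.05 210 [-0.0025  0.0055  0.065 ]
   0.07 149 [-0.0019  0.0043  0.0824]
   0.09 210 [-0.0006  0.0038  0.0954]
   0.11 239 [0.0037 0.0027 0.1184]
   0.13 55 [0.012  0.0021 0.1399]
   0.15 57 [0.0115 0.0019 0.1603]
   0.17 40 [0.0129 0.0008 0.1762]
top 586
 z range 0.07333333628379003 0.18301906949649724
 x(down) fit [ 0.1727 -0.0162]  y fit [ 0.0185 -0.0025]
   0.07 161 [-0.0041 -0.0008  0.083 ]
   0.09 186 [-0.0026 -0.0014  0.1018]
   0.11 104 [-0.0026  0.0005  0.1149]
   0.13 54 [ 0.0117 -0.0002  0.1402]
   0.15 54 [0.0121 0.0004 0.1597]
   0.17 27 [ 0.0131 -0.0002  0.175 ]
```

View pics/sce.png

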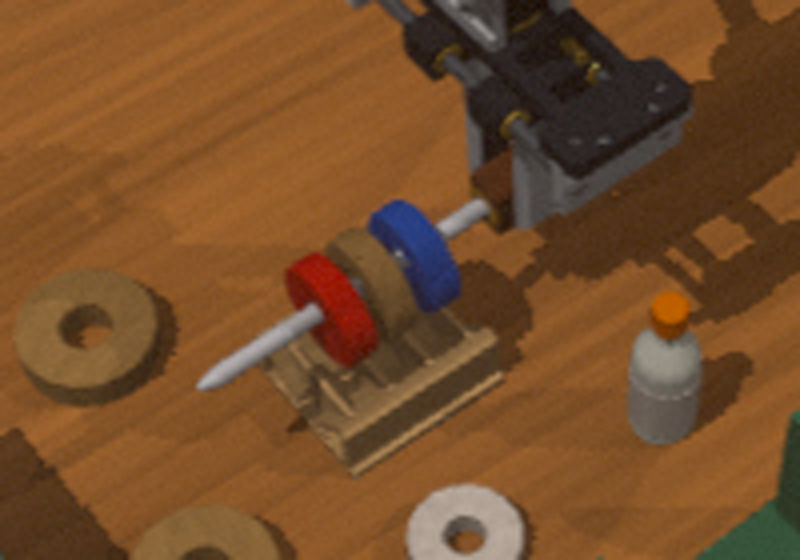

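Request:
apply_moves --pt "-2 0 0 0" --pt "-4 0 0 0" --pt "-3 0 0 0" --pt "-1.5 0 0 0" --pt "0 0 0 -0.017" --pt "0 2 -0.6 0" --pt "0 3 -1 0" --pt "0 3 -1 0"

```text
clock: 12.12
position: [0.5048, 0.087, 0.2017]
tool_rot: [0.514, 0.489, 0.512, -0.485]
wrist_force: [-0.0, -0.3, -1.7]
opening: 0.25
```

Request:
apply_moves --pt "0 3 -1 0" --pt "0 3 -0.7 0" --pt "0 3 0 0" --pt "0 2 0 0" --pt "0 1 0 0" --pt "0 0 0 0" --pt "0 0 0 0"

```text
clock: 13.0
position: [0.6328, 0.1156, 0.1892]
tool_rot: [0.511, 0.485, 0.516, -0.487]
wrist_force: [-0.4, -0.7, -2.1]
opening: 0.251
```

```bash
python3 to.py .645 .1135 .20 -1.518; python3 wl.py w7; python3 rodchk.py f
```

```text
13.0 [0.6328 0.1156 0.1892] zang -1.5167848407898843 tiltz -0.0032061662053907147 tilty -0.006540663303983396 F [-0.3858 -0.7176 -2.1297] [0.0848 0.0904 0.0103] 23.55281213157836 [0.0707 0.4049 1.4117 0.0034 1.3315 0.0158]
cm in tool now [-1.09  1.2   0.27] roll 0.0012151592101157238
cm in tool after roll [-1.0765  1.2044  0.2725]
13.0 [0.6328 0.1156 0.1892] [0.0707 0.4049 1.4117 0.0034 1.3315 0.0158] [-0.3858 -0.7176 -2.1297] 0.2505618311870038
[[-0.0067  0.9985  0.054 ]
 [ 0.0028  0.054  -0.9985]
 [-1.     -0.0065 -0.0032]]
scene 1360
 z range 0.03068226070553446 0.18484388187111742
 x(down) fit [ 0.1165 -0.0068]  y fit [-0.0152  0.0033]
   0.03 52 [0.011  0.0012 0.0378]
   0.05 281 [-0.0033  0.0027  0.0654]
   0.07 193 [-0.0025  0.0039  0.083 ]
   0.09 269 [-0.0022  0.003   0.0956]
   0.11 373 [0.0073 0.0022 0.1183]
   0.13 71 [0.012  0.0013 0.1412]
   0.15 71 [0.012  0.0008 0.1606]
   0.17 50 [0.013  0.0003 0.1761]
top 860
 z range 0.0448893648226282 0.18209388636375087
 x(down) fit [ 0.1407 -0.0132]  y fit [ 0.015 -0.003]
   0.03 12 [ 0.0113 -0.0019  0.0472]
   0.05 204 [-0.0054 -0.0025  0.0608]
   0.07 169 [-0.0046 -0.0021  0.083 ]
   0.09 194 [-0.0042 -0.0021  0.1021]
   0.11 126 [-0.0031 -0.0014  0.1151]
   0.13 63 [ 0.0115 -0.0008  0.14  ]
   0.15 61 [ 0.0119 -0.0008  0.1606]
   0.17 31 [ 0.0123 -0.0004  0.1747]
```

View pics/w7.png

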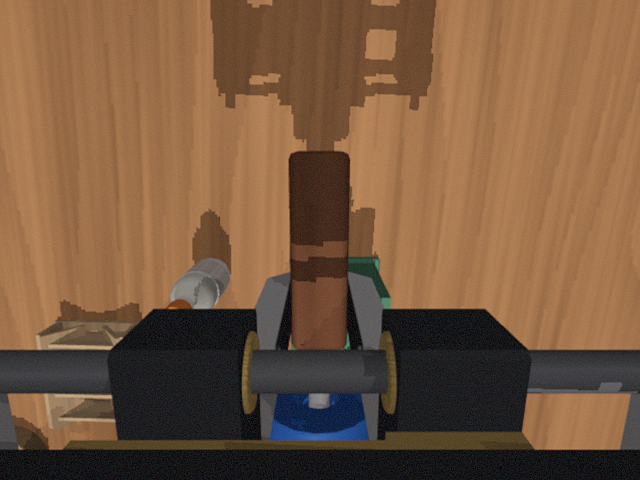

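View pics/scenef.png

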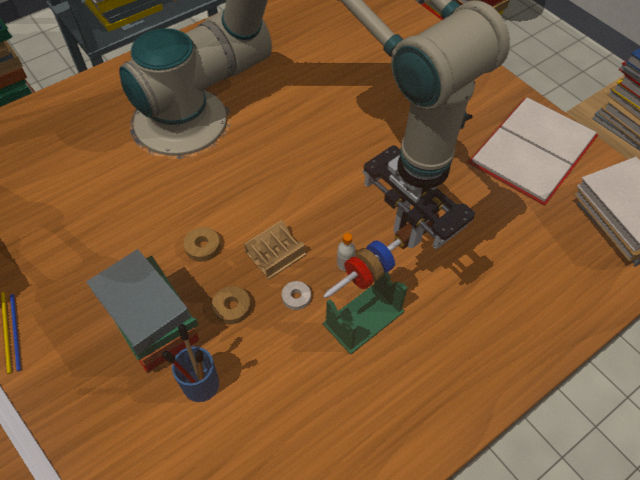

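Request:
apply_moves --pt "0 0.8 0.27 0" --pt "0 0.4 0 0" --pt "2 0 0 0" --pt "2.5 0 0 0" --pt "1.7 0 0 0" --pt "0 0 0 0" --pt "0 0 0 0"

```text
clock: 14.02
position: [0.6478, 0.1131, 0.1296]
tool_rot: [0.513, 0.488, 0.514, -0.485]
wrist_force: [-0.3, -0.5, -1.4]
opening: 0.254
```

```bash
python3 to.py .645 .1135 .125 -1.518; python3 - <<'E'
from h import *
from cell import env
np.set_printoptions(precision=4,suppress=True)
o=env.observe();T=rot(o);c=np.array([.6498,.023]);e=np.array([-.053,.9986])
for n in("top","scene"):
    p,d=env.grab_frame(n);X=cloud(env,n,d);H=hsv(p);l=(X-o["position"])@T
    m=(abs(l[...,0]-.014)<.012)&(abs(l[...,1])<.012)&(l[...,2]>.13)&(l[...,2]<.178);q=X[m]
    print(n,len(q),"tip part",np.median(q,0),"line x=",np.polyfit(q[:,1],q[:,0],1))
    g=(H[...,0]>55)&(H[...,0]<95)&(H[...,1]>80)&(X[...,2]>.085)&(X[...,2]<.1)&(abs(X[...,0]-.65)<.05)&(X[...,1]<.1)&(X[...,1]>-.06);q=X[g]
    for s in(0,1):
        t=q[(q[:,1]>.02)==s]
        if len(t): print("  upright",s,len(t),t.min(0),t.max(0),t.mean(0))
    cv2.imwrite(f"pics/{n}g.png",cv2.resize(p[(slice(130,240),slice(240,400)) if n=="top" else (slice(210,360),slice(280,450))][:,:,::-1],None,fx=4.5,fy=4.5,interpolation=cv2.INTER_CUBIC))
E
```

```text
14.025 [0.6478 0.1131 0.1296] zang -1.5176052940984444 tiltz -0.0032939789202898195 tilty 0.001587309217090438 F [-0.2547 -0.5073 -1.4139] [ 0.0684  0.0385 -0.051 ] 23.850510475261846 [0.0653 0.462  1.4705 0.0035 1.2074 0.0109]
cm in tool now [ 0.46 -0.27 -0.05] roll 0.00039470590155565866
cm in tool after roll [ 0.4624 -0.2738 -0.0531]
top 129 tip part [ 0.6552 -0.0403  0.1175] line x= [-0.0486  0.6535]
  upright 0 40 [ 0.6187 -0.0389  0.0855] [ 0.6855 -0.0322  0.0992] [ 0.6461 -0.036   0.0929]
scene 162 tip part [ 0.6567 -0.0412  0.1171] line x= [-0.0493  0.6544]
  upright 0 28 [ 0.6199 -0.045   0.0858] [ 0.6867 -0.0329  0.0974] [ 0.6694 -0.0371  0.0932]
  upright 1 34 [0.6134 0.0774 0.0883] [0.6812 0.0871 0.0997] [0.657  0.0817 0.0934]
```

View pics/sceneg.png

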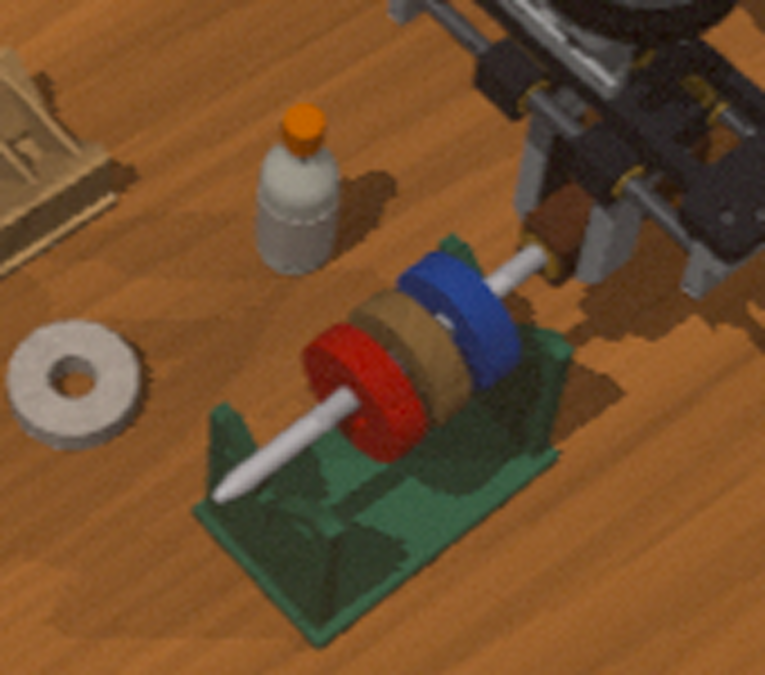

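View pics/topg.png

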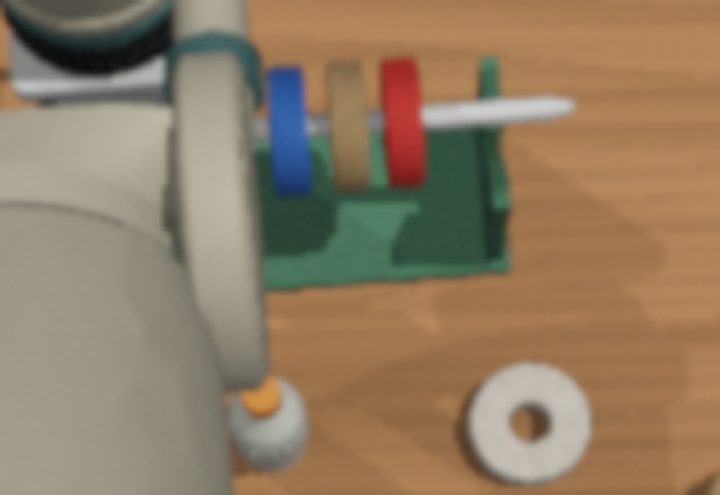

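Request:
apply_moves --pt "0.5 -0.28 0 0" --pt "0.6 0 0 0" --pt "0.7 0 0 0" --pt "0.5 0 0 0" --pt "0 0 0 0" --pt "0 0 0 0"

```text
clock: 14.88
position: [0.6452, 0.1131, 0.1062]
tool_rot: [0.513, 0.488, 0.513, -0.485]
wrist_force: [0.2, 0.1, -1.2]
opening: 0.251
```

```bash
python3 to.py .645 .1135 .085 -1.518
```

```text
14.875 [0.6452 0.1131 0.1062] zang -1.5175488771378718 tiltz -0.0033007980519146884 tilty 0.0034991525046519922 F [ 0.2011  0.1483 -1.2259] [0.0577 0.0622 0.0209] 23.633025074342335 [0.0656 0.4764 1.5087 0.0036 1.153  0.0109]
cm in tool now [ 2.12 -0.03 -0.03] roll 0.00045112286212822816
cm in tool after roll [ 2.1239 -0.0195 -0.0382]
```

Request:
apply_moves --pt "0.5 0 0 0" --pt "0.5 0 0 0" --pt "0.5 0 0 0" --pt "0.4 0 0 0" --pt "0 0 0 0"

```text
clock: 15.5
position: [0.6454, 0.1132, 0.0859]
tool_rot: [0.513, 0.488, 0.513, -0.485]
wrist_force: [0.4, 0.7, -2.0]
opening: 0.254
```

```bash
python3 to.py .645 .1135 .085 -1.518;  python3 - <<'E'
from h import *
from cell import env
np.set_printoptions(precision=4,suppress=True)
o=env.observe();T=rot(o)
for n in("top","scene"):
    p,d=env.grab_frame(n);X=cloud(env,n,d);l=(X-o["position"])@T
    for a,b in((.03,.045),(.135,.15),(.162,.178)):
        m=(abs(l[...,0]-.014)<.012)&(abs(l[...,1])<.012)&(l[...,2]>a)&(l[...,2]<b);q=X[m]
        if len(q)>4: print(n,a,len(q),np.median(q,0))
    cv2.imwrite(f"pics/{n}i.png",cv2.resize(p[(slice(130,240),slice(240,400)) if n=="top" else (slice(210,360),slice(280,450))][:,:,::-1],None,fx=4.5,fy=4.5,interpolation=cv2.INTER_CUBIC))
E
```

```text
15.5 [0.6454 0.1132 0.0859] zang -1.5174561435121707 tiltz -0.0032865755167551525 tilty 0.0035515668802692524 F [ 0.4175  0.6708 -2.0064] [0.0238 0.0462 0.0354] 23.92201157102278 [0.0657 0.4943 1.5331 0.0036 1.1106 0.0108]
cm in tool now [ 0.09 -0.03 -0.03] roll 0.0005438564878292862
cm in tool after roll [ 0.0905 -0.034  -0.0303]
top 0.135 52 [ 0.6525 -0.0322  0.074 ]
top 0.162 35 [ 0.6543 -0.0564  0.0732]
scene 0.03 91 [0.6479 0.0775 0.0745]
scene 0.135 53 [ 0.6535 -0.0304  0.0733]
scene 0.162 53 [ 0.655  -0.0572  0.0732]
```

View pics/scenei.png

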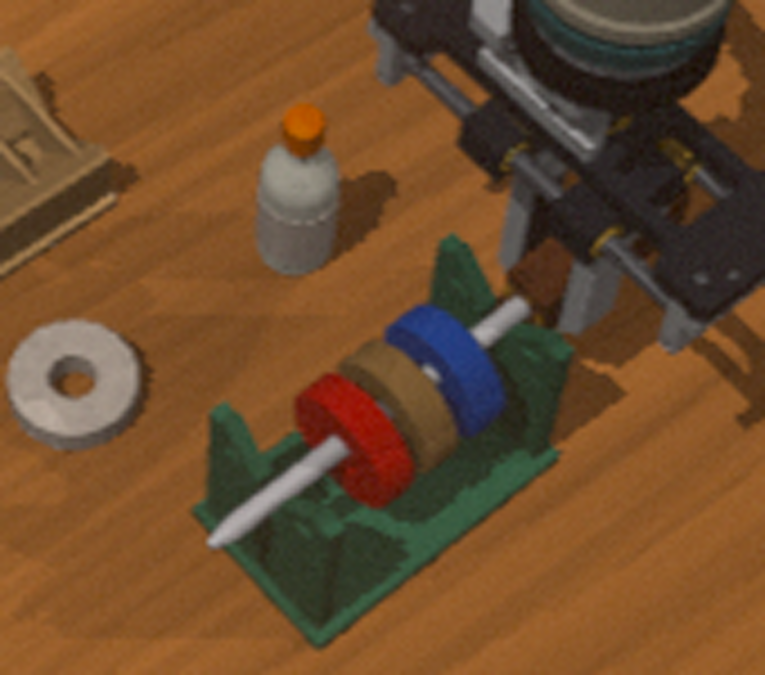

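Request:
apply_moves --pt "0.1 0 0 0" --pt "0 0 0 0" --pt "0.1 0 0 0" --pt "0 0 0 0"

```text
clock: 16.1
position: [0.6463, 0.1133, 0.0853]
tool_rot: [0.514, 0.489, 0.512, -0.484]
wrist_force: [-0.6, 0.3, -1.0]
opening: 0.252
```

```bash
python3 to.py .645 .1135 .085 -1.518
```

```text
16.1 [0.6463 0.1133 0.0853] zang -1.5174360027323652 tiltz -0.0031797589454284902 tilty 0.006306813197541228 F [-0.5882  0.3287 -1.0214] [-0.0879  0.1526 -0.0626] 23.717554663167288 [0.0658 0.4948 1.5338 0.0035 1.1066 0.011 ]
cm in tool now [ 0.03 -0.13 -0.03] roll 0.000563997267634786
cm in tool after roll [ 0.0342 -0.1307 -0.0264]
```

Request:
apply_moves --pt "0.2 -0.1 0 0" --pt "0.2 0 0 0" --pt "0 0 0 0"

```text
clock: 16.48
position: [0.6462, 0.1134, 0.0847]
tool_rot: [0.515, 0.489, 0.511, -0.483]
wrist_force: [-0.4, -0.2, 0.5]
opening: 0.25
```

```bash
python3 to.py .645 .1135 .085 -1.518; python3 - <<'E'
from h import *
from cell import env
np.set_printoptions(precision=4,suppress=True)
o=env.observe();T=rot(o)
for n in("top","scene"):
    p,d=env.grab_frame(n);X=cloud(env,n,d);l=(X-o["position"])@T
    for a,b in((.03,.045),(.135,.15),(.162,.178)):
        m=(abs(l[...,0]-.014)<.012)&(abs(l[...,1])<.012)&(l[...,2]>a)&(l[...,2]<b);q=X[m]
        if len(q)>4: print(n,a,len(q),np.median(q,0))
E
```

```text
16.475 [0.6462 0.1134 0.0847] zang -1.5165218032023338 tiltz -0.0022671153591281024 tilty 0.010131818163447104 F [-0.3646 -0.2295  0.4715] [-0.3328  0.1911 -0.1015] 23.52956382646845 [0.0665 0.4936 1.5381 0.0024 1.0998 0.0111]
cm in tool now [-0.03 -0.12 -0.02] roll 0.0014781967976662536
cm in tool after roll [-0.0327 -0.1239 -0.0203]
top 0.135 51 [ 0.6539 -0.0322  0.0738]
top 0.162 34 [ 0.6548 -0.0565  0.0724]
scene 0.03 101 [0.6496 0.0778 0.073 ]
scene 0.135 52 [ 0.6537 -0.0294  0.0733]
scene 0.162 51 [ 0.656  -0.0563  0.0734]
```

Request:
apply_moves --pt "0 0 0 0" --pt "0 0 0 0" --pt "0 0 0 0" --pt "0 0 0 0" --pt "0 0 0 0" --claw 5

```text
clock: 17.2
position: [0.6462, 0.1132, 0.0829]
tool_rot: [0.515, 0.489, 0.512, -0.483]
wrist_force: [-0.4, 1.3, -0.3]
opening: 0.529
```

```bash
python3 to.py .645 .1135 .085 -1.518; python3 wl.py w8;  python3 - <<'E'
from cell import env
import cv2
p,d=env.grab_frame("scene");cv2.imwrite('pics/scj.png',cv2.resize(p[210:360,280:450,::-1],None,fx=4.5,fy=4.5,interpolation=cv2.INTER_CUBIC))
E
```

```text
17.2 [0.6462 0.1132 0.0829] zang -1.5168934332312622 tiltz -0.0027048019242838506 tilty 0.008833487368075377 F [-0.446   1.2848 -0.3344] [-0.0959  0.0681 -0.0382] 49.72989943467257 [0.0659 0.4956 1.5393 0.0029 1.0979 0.0107]
cm in tool now [-0.21 -0.11 -0.04] roll 0.0011065667687377712
cm in tool after roll [-0.2073 -0.115  -0.0391]
17.2 [0.6462 0.1132 0.0829] [0.0659 0.4956 1.5393 0.0029 1.0979 0.0107] [-0.446   1.2848 -0.3344] 0.5290414833475805
[[ 0.0087  0.9985  0.0539]
 [ 0.0032  0.0539 -0.9985]
 [-1.      0.0088 -0.0027]]
```

View pics/w8.png

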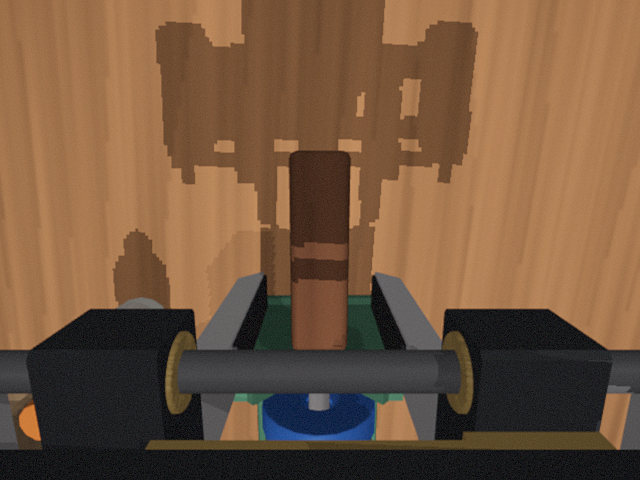

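View pics/scj.png

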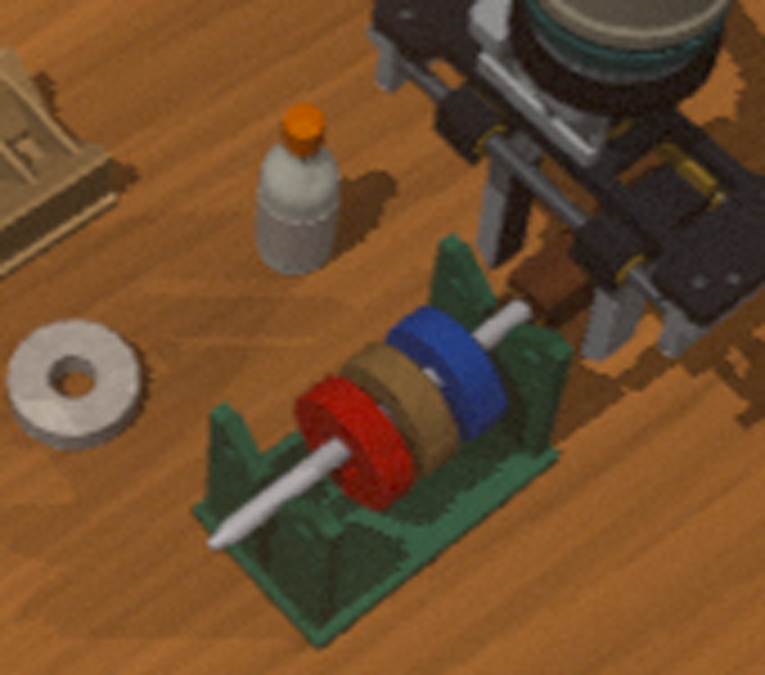

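Released: the handle stayed outside the upright and the rod lies in both notches. Now I'll retract straight up.

Request:
apply_moves --pt "-1 0 0 0" --pt "-2 0 0 0" --pt "-4 0 0 0" --pt "-5 0 0 0" --pt "-4 0 -4 0" --pt "0 0 -6 0" --pt "0 0 -3 0" --pt "0 0 0 0"

```text
clock: 18.3
position: [0.6389, 0.2452, 0.2551]
tool_rot: [0.515, 0.492, 0.51, -0.482]
wrist_force: [0.1, -1.0, -0.1]
opening: 0.53
```

```bash
python3 wl.py w9;  python3 - <<'E'
from h import *
from cell import env
import cv2
np.set_printoptions(precision=4,suppress=True)
c=np.array([.6498,.023])
for n in("scene","top"):
    p,d=env.grab_frame(n);cv2.imwrite(f'pics/{n}k.png',cv2.resize(p[(slice(130,260),slice(230,400)) if n=="top" else (slice(210,360),slice(280,450))][:,:,::-1],None,fx=4.5,fy=4.5,interpolation=cv2.INTER_CUBIC))
    X=cloud(env,n,d);r=X[...,:2]-c;sy=r@np.array([-.053,.9986]);sx=r@np.array([.9986,.053])
    for a,b in((-.09,-.075),(-.05,-.035),(-.057,-.03),(.045,.055),(.08,.12),(.12,.15)):
        q=(abs(sx)<.007)&(sy>a)&(sy<b)&(X[...,2]>.06)&(X[...,2]<.09)
        if q.sum()>3: print(n,a,b,q.sum(),"sx",np.median(sx[q]),"z",np.median(X[q][:,2]))
    H=hsv(p);hh=H[...,0];s=H[...,1]
    for k,m in dict(blue=(hh>100)&(hh<130)&(s>120),red=((hh<6)|(hh>174))&(s>150)).items():
        q=m&(abs(sx)<.05)&(abs(sy)<.1)&(X[...,2]>.06);print(n,k,q.sum(),sy[q].min(),sy[q].max())
    cv2.imwrite(f"pics/{n}k_full.png",p[:,:,::-1])
E
```

```text
18.3 [0.6389 0.2452 0.2551] [0.2643 0.4238 1.2188 0.0011 1.4821 0.2126] [ 0.0757 -1.02   -0.0788] 0.5301887948569064
[[ 0.016   0.9985  0.0516]
 [ 0.0055  0.0515 -0.9987]
 [-0.9999  0.0163 -0.0047]]
scene -0.09 -0.075 47 sx 0.002096259673481624 z 0.07294287415961598
scene -0.05 -0.035 48 sx 0.0022920116204847713 z 0.07347431555483369
scene -0.057 -0.03 82 sx 0.0019122919135589394 z 0.07355350844191061
scene 0.045 0.055 35 sx 0.0018676488377225157 z 0.07230472798239218
scene 0.08 0.12 147 sx -0.00019571953528866814 z 0.08412738965120015
scene 0.12 0.15 102 sx 0.00024227580177577885 z 0.0841574164426459
scene blue 302 0.01890960441344952 0.044462892769996314
scene red 351 -0.03011424751135671 -0.002898097771302333
top -0.09 -0.075 32 sx 0.0005032436938056126 z 0.0734254206791598
top -0.05 -0.035 39 sx 0.0004083899908720206 z 0.07282574621388416
top -0.057 -0.03 66 sx 0.0005002981339008795 z 0.07277933433584172
top 0.045 0.055 23 sx 0.0008233652650518594 z 0.07311093520731538
top 0.08 0.12 131 sx 0.0001554695995877747 z 0.08475816962853955
top 0.12 0.15 98 sx -0.00026997977158417914 z 0.08454731621901745
top blue 200 0.022278961775896444 0.038251204246306646
top red 197 -0.026064069570438875 -0.010830783951968953
```

View pics/scenek.png

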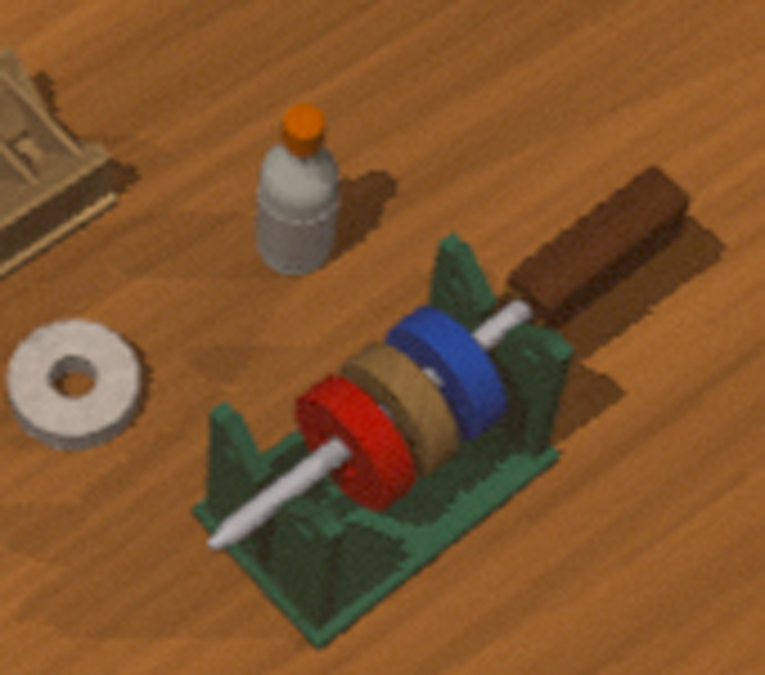

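View pics/topk_full.png

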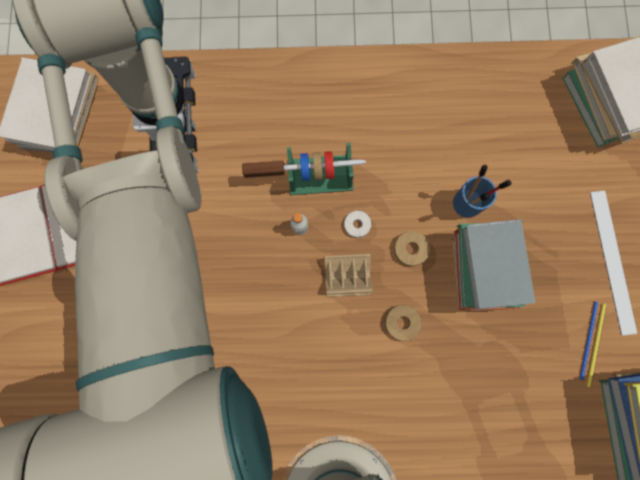

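View pics/w9.png

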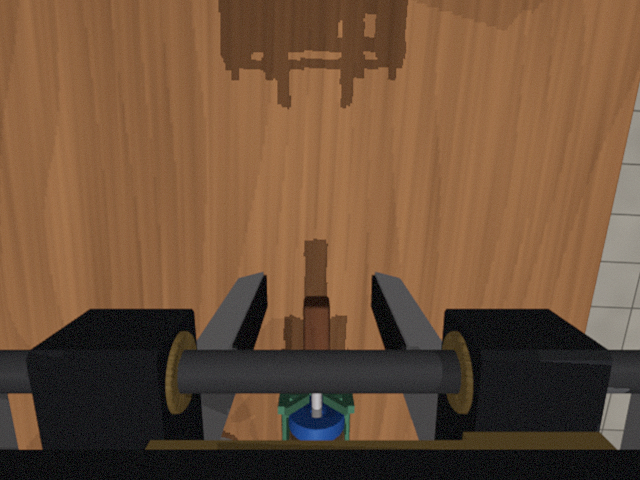

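The rod's visible surface is at about 73 mm at both ends and the handle top at about 84.5 mm, so the axis is level near 70 mm. The spindle is seated in both notches and nothing else has moved. Handing in.

```bash
python3 -c "
from cell import env
print(env.close_job())"
```

```text
the job is handed in; nothing more can be done
None
```

The job is done and handed in at about 18.5 s of the 64 s allowed. I threaded the spindle through the blue, tan and red rolls in the cradle and lifted them out together. I then laid the loaded spindle in the stand's notches, let go and backed the arm away.

**Last checks:**
- **Rod:** level in both notches. Its visible surface is at 72–74 mm at both ends and the handle top is at 84–85 mm, which puts the axis at about 70 mm.
- **Rolls:** all three hang between the uprights. The blue and red rolls span about y = -30 to +44 mm in the stand's frame, with the tan one between them, and the inner faces are at ±56 mm.
- **Handle:** outside the uprights, with the gripper well clear of it.
- **Bystanders:** the books, glue bottle, brush cup and spare roll look unmoved in the pictures; I did not measure them again.
- **Forces:** readings between moves stayed at a few newtons.

The only disagreement was the rod's sideways offset from the slot centre: 0.5 mm in the top camera and 2 mm in the scene camera. That fits the roughly 2 mm calibration error. No check failed.

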